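# Rock-test printing blocks, then pin the true ones and tray the untrue ones

## Robot

A 6-joint arm with a two-finger parallel gripper is mounted at the origin on the work surface. World frame = base frame: x ahead of the robot, y to its left, z up, the work surface at z = 0. Lengths are in mm, angles in rad, forces in N, time in s.
With the tool pointing down it reaches from about 275 to 825 mm from the base axis. Payload 4.9 kg.
Tool frame: the origin (TCP) lies at the very end of the fingers, on their centre line; the grasp point (between the pads) lies 19 mm behind it; z points along the fingers, y is the line along which they close (so a half turn about z gives the same grasp; the last joint's range is limited). The gripper opens to 85 mm and grips with 20 to 120 N. Pads are 22 mm wide; open, the fingers measure 114 mm over their backs; the gripper's body (76 mm by 85 mm) begins 54 mm behind the grasp point. The pads swing forward as they close: fully open they stand 13 mm farther back than shut.
Start: joints at [-1.289, 0.326, -0.193, 1.052, 0, 1.437], TCP at [222.17, -503.149, 231.281] pointing down, gripper open.
Joint ranges: [-2.65, 2.65], [-0.97, 1.79], [-1.3, 1.35], [-1.93, 2.1], [-1.47, 1.37], [-3.14, 3.14]. Speed limits (rad/s): [2.57, 2.57, 3.14, 3.14, 3.14, 3.14].

## Interface

Orientations are given as [roll, pitch, yaw] about the fixed x, y, z axes, in that order (R = Rz(yaw) Ry(pitch) Rx(roll)).
In Python, from bench import bot, solve_ik, imaging gives the robot as it stands. Calls block until the motion is done:
- bot.move_ptp(position, orientation): joint-space move of the TCP to a pose.
- bot.movel(position, rot=None, max_speed=150, threshold=None): straight line of the TCP; rot=None keeps the orientation; max_speed is the mean speed in mm/s. With threshold (N) it stops when the force on the tool has changed by that much, and returns True; else False.
- bot.move_j(angles): joint-space move.
- bot.grip(opening, effort=None): opening from 0.0 (shut) to 1.0 (fully open); effort is the grip in N (None keeps the last); returns when the fingers have stopped.
- bot.dwell(seconds).
- solve_ik(position, orientation): joint angles nearest the present ones, or None.
- bot.get_state(): the state.
- imaging.capture(name): name is "side" or "top" or "wrist"; returns the picture (480x640x3 uint8, blue, green, red); there is no depth.
- imaging.camera_model(name): a dict with "K" (3x3 intrinsics, pixels), "position" and "rotation" of the camera in the world. Camera axes: x right, y up, looking along -z (the intrinsics and any distortion apply to the point x, -y, -z); pixel columns grow to the right and rows downward; lengths in mm; the calibration is good to about 2 mm. A picture is of the moment at which its call begins: read the wrist's pose just before it. camera_model takes no time and is no camera call; for the wrist camera it gives the pose at the moment of the call.
A pose or a line that the arm cannot do raises bot.IKError and nothing moves.
- bot.sign_off(): hands the job in; it is judged then, once.
The state is a dict: "t": time; "qpos": joint angles; "joint_velocities": joint speeds; "effort": joint torques, N m; "tcp_pos": TCP position; "orientation": TCP orientation; "contact_force": force on the tool from outside, world axes, zero at the start; "wrist_torque": the same for the moment, N m; "opening": opening from 0.0 (shut) to 1.0 (fully open); "gripper_force": force on a finger pad.
Only numpy, scipy, OpenCV 4.12 (cv2) and the standard library are available. Lean on these libraries where they do the work, as an engineer would, in place of code of your own. Each camera call takes 0.05 s, during which the arm holds its last target. There are 200 camera calls.

## Task

Work through the footed plywood printing blocks from the longest to the shortest: lay each on the marble slab and press down its four corners one after another, going round the block, to find out whether it rocks. Thread a block that lies still over both pins of the register board, all the way down, so that the true blocks end as one stack with the longest at the bottom; lay a block that rocks flat and lengthwise in a tray compartment of its own. Leave the other things on the table where they are.

Things in the scene. Friction and masses are not known exactly. Their poses are not given: they have to be found in the camera images.
- block160_p: printing block 160 mm long (exactly one of block160_p and block160_q is present; they look alike from above; true or untrue): plywood 160 x 60 x 8 mm on four 14 mm square feet flush with its corners, 12 mm high in all; 50 to 130 g. Two 12 mm square through-holes on its x axis, 28 mm either side of the middle. Origin: middle of the underside at the (longer) feet's soles; x along the length. Grip it across the 60 mm (y) at the middle.
- block160_q: printing block 160 mm long (exactly one of block160_p and block160_q is present; they look alike from above; true or untrue): plywood 160 x 60 x 8 mm on four 14 mm square feet flush with its corners, 12 mm high in all; 50 to 130 g. Two 12 mm square through-holes on its x axis, 28 mm either side of the middle. Origin: middle of the underside at the (longer) feet's soles; x along the length. Grip it across the 60 mm (y) at the middle.
- block140_p: printing block 140 mm long (exactly one of block140_p and block140_q is present; they look alike from above; true or untrue): plywood 140 x 60 x 8 mm on four 14 mm square feet flush with its corners, 12 mm high in all; 50 to 130 g. Two 12 mm square through-holes on its x axis, 28 mm either side of the middle. Origin: middle of the underside at the (longer) feet's soles; x along the length. Grip it across the 60 mm (y) at the middle.
- block140_q: printing block 140 mm long (exactly one of block140_p and block140_q is present; they look alike from above; true or untrue): plywood 140 x 60 x 8 mm on four 14 mm square feet flush with its corners, 12 mm high in all; 50 to 130 g. Two 12 mm square through-holes on its x axis, 28 mm either side of the middle. Origin: middle of the underside at the (longer) feet's soles; x along the length. Grip it across the 60 mm (y) at the middle.
- block120_p: printing block 120 mm long (exactly one of block120_p and block120_q is present; they look alike from above; true or untrue): plywood 120 x 60 x 8 mm on four 14 mm square feet flush with its corners, 12 mm high in all; 50 to 130 g. Two 12 mm square through-holes on its x axis, 28 mm either side of the middle. Origin: middle of the underside at the (longer) feet's soles; x along the length. Grip it across the 60 mm (y) at the middle.
- block120_q: printing block 120 mm long (exactly one of block120_p and block120_q is present; they look alike from above; true or untrue): plywood 120 x 60 x 8 mm on four 14 mm square feet flush with its corners, 12 mm high in all; 50 to 130 g. Two 12 mm square through-holes on its x axis, 28 mm either side of the middle. Origin: middle of the underside at the (longer) feet's soles; x along the length. Grip it across the 60 mm (y) at the middle.
- block100_p: printing block 100 mm long (in some runs absent; true or untrue): plywood 100 x 60 x 8 mm on four 14 mm square feet flush with its corners, 12 mm high in all; 50 to 130 g. Two 12 mm square through-holes on its x axis, 28 mm either side of the middle. Origin: middle of the underside at the (longer) feet's soles; x along the length. Grip it across the 60 mm (y) at the middle.
- slab: fixed, level marble slab 220 x 130 x 20 mm for testing the blocks. Origin: middle of its underside (its top is 20 mm above); x along the 220 mm side. A true block has four 4 mm feet and lies still on it; an untrue one has two diagonally opposite feet of 6 mm and two of 2 mm (14 mm high in all), and rocks: about 0.08 rad either way, its free corners 8 mm up and down.
- pinboard: fixed dark wooden register board 160 x 110 x 15 mm with two upright steel pins, 8 mm thick and standing 52 mm above the board's top (the last 5 mm tapered), on its x axis 28 mm either side of the middle. Origin: middle of its underside; x along the 160 mm side.
- pins (a point): point on the register board's top face midway between the two pins (axes as the board)
- tray: fixed grey tray 192 x 292 mm, floor 5 mm thick, with three compartments side by side along its y axis, each 176 mm long (along x) and 76 mm wide (along y), between walls that stand 14 mm above the floor and are 16 mm thick; every long wall has a 60 mm wide gap at its middle for the fingers. Origin: middle of its underside.
- bay0 (a point): middle of the floor of the tray compartment at y = -92 mm of the tray; x along its length, y across
- bay1 (a point): middle of the floor of the tray compartment in the middle; x along its length, y across
- bay2 (a point): middle of the floor of the tray compartment at y = +92 mm of the tray; x along its length, y across
- mug: white mug, 90 mm tall, origin at the middle of its foot; a bystander, leave alone
- tape: roll of clear tape lying flat, 100 mm across and 24 mm high, origin under its middle; a bystander, leave alone
- brayer: ink roller, 90 mm black rubber roll with a wire fork and wooden handle to -x, origin on the table under the roll; a bystander, leave alone
- inkjar: ink jar 66 mm across, 75 mm tall, origin under its middle; a bystander, leave alone
- eraser: white eraser 60 x 25 x 14 mm, origin under its middle; a bystander, leave alone
- brush: brush lying flat, 180 mm long along x, origin under its middle; a bystander, leave alone
Not all that is in view belongs to the job. What is shaped like the pinboard but green or orange is not meant.

How it is judged (in metres and radians):
On the way, in this order (a step that is already met when the one before it is completed fails the run):
1. the 160 mm block, lying on the slab, is pressed down at a corner of one diagonal (((contact force between the fingers and block160_p above 1 N and contact force between block160_p and slab above 1 N and angle between block160_p's own z axis and vertical below 0.15 rad and z of block160_p in the frame of slab between 0.012 and 0.03 m and horizontal distance between block160_p and slab below 0.08 m and ((x of the grasp point in the frame of block160_p above 0.044 m and y of the grasp point in the frame of block160_p above 0.006 m) or (x of the grasp point in the frame of block160_p below -0.044 m and y of the grasp point in the frame of block160_p below -0.006 m))) or (contact force between the fingers and block160_q above 1 N and contact force between block160_q and slab above 1 N and angle between block160_q's own z axis and vertical below 0.15 rad and z of block160_q in the frame of slab between 0.012 and 0.03 m and horizontal distance between block160_q and slab below 0.08 m and ((x of the grasp point in the frame of block160_q above 0.044 m and y of the grasp point in the frame of block160_q above 0.006 m) or (x of the grasp point in the frame of block160_q below -0.044 m and y of the grasp point in the frame of block160_q below -0.006 m))))), for 0.1 s.
2. the 160 mm block, lying on the slab, is pressed down at a corner of the other diagonal (((contact force between the fingers and block160_p above 1 N and contact force between block160_p and slab above 1 N and angle between block160_p's own z axis and vertical below 0.15 rad and z of block160_p in the frame of slab between 0.012 and 0.03 m and horizontal distance between block160_p and slab below 0.08 m and ((x of the grasp point in the frame of block160_p above 0.044 m and y of the grasp point in the frame of block160_p below -0.006 m) or (x of the grasp point in the frame of block160_p below -0.044 m and y of the grasp point in the frame of block160_p above 0.006 m))) or (contact force between the fingers and block160_q above 1 N and contact force between block160_q and slab above 1 N and angle between block160_q's own z axis and vertical below 0.15 rad and z of block160_q in the frame of slab between 0.012 and 0.03 m and horizontal distance between block160_q and slab below 0.08 m and ((x of the grasp point in the frame of block160_q above 0.044 m and y of the grasp point in the frame of block160_q below -0.006 m) or (x of the grasp point in the frame of block160_q below -0.044 m and y of the grasp point in the frame of block160_q above 0.006 m))))), for 0.1 s.
3. the 140 mm block, lying on the slab, is pressed down at a corner of one diagonal (((contact force between the fingers and block140_p above 1 N and contact force between block140_p and slab above 1 N and angle between block140_p's own z axis and vertical below 0.15 rad and z of block140_p in the frame of slab between 0.012 and 0.03 m and horizontal distance between block140_p and slab below 0.08 m and ((x of the grasp point in the frame of block140_p above 0.034 m and y of the grasp point in the frame of block140_p above 0.006 m) or (x of the grasp point in the frame of block140_p below -0.034 m and y of the grasp point in the frame of block140_p below -0.006 m))) or (contact force between the fingers and block140_q above 1 N and contact force between block140_q and slab above 1 N and angle between block140_q's own z axis and vertical below 0.15 rad and z of block140_q in the frame of slab between 0.012 and 0.03 m and horizontal distance between block140_q and slab below 0.08 m and ((x of the grasp point in the frame of block140_q above 0.034 m and y of the grasp point in the frame of block140_q above 0.006 m) or (x of the grasp point in the frame of block140_q below -0.034 m and y of the grasp point in the frame of block140_q below -0.006 m))))), for 0.1 s.
4. the 140 mm block, lying on the slab, is pressed down at a corner of the other diagonal (((contact force between the fingers and block140_p above 1 N and contact force between block140_p and slab above 1 N and angle between block140_p's own z axis and vertical below 0.15 rad and z of block140_p in the frame of slab between 0.012 and 0.03 m and horizontal distance between block140_p and slab below 0.08 m and ((x of the grasp point in the frame of block140_p above 0.034 m and y of the grasp point in the frame of block140_p below -0.006 m) or (x of the grasp point in the frame of block140_p below -0.034 m and y of the grasp point in the frame of block140_p above 0.006 m))) or (contact force between the fingers and block140_q above 1 N and contact force between block140_q and slab above 1 N and angle between block140_q's own z axis and vertical below 0.15 rad and z of block140_q in the frame of slab between 0.012 and 0.03 m and horizontal distance between block140_q and slab below 0.08 m and ((x of the grasp point in the frame of block140_q above 0.034 m and y of the grasp point in the frame of block140_q below -0.006 m) or (x of the grasp point in the frame of block140_q below -0.034 m and y of the grasp point in the frame of block140_q above 0.006 m))))), for 0.1 s.
5. the 120 mm block, lying on the slab, is pressed down at a corner of one diagonal (((contact force between the fingers and block120_p above 1 N and contact force between block120_p and slab above 1 N and angle between block120_p's own z axis and vertical below 0.15 rad and z of block120_p in the frame of slab between 0.012 and 0.03 m and horizontal distance between block120_p and slab below 0.08 m and ((x of the grasp point in the frame of block120_p above 0.024 m and y of the grasp point in the frame of block120_p above 0.006 m) or (x of the grasp point in the frame of block120_p below -0.024 m and y of the grasp point in the frame of block120_p below -0.006 m))) or (contact force between the fingers and block120_q above 1 N and contact force between block120_q and slab above 1 N and angle between block120_q's own z axis and vertical below 0.15 rad and z of block120_q in the frame of slab between 0.012 and 0.03 m and horizontal distance between block120_q and slab below 0.08 m and ((x of the grasp point in the frame of block120_q above 0.024 m and y of the grasp point in the frame of block120_q above 0.006 m) or (x of the grasp point in the frame of block120_q below -0.024 m and y of the grasp point in the frame of block120_q below -0.006 m))))), for 0.1 s.
6. the 120 mm block, lying on the slab, is pressed down at a corner of the other diagonal (((contact force between the fingers and block120_p above 1 N and contact force between block120_p and slab above 1 N and angle between block120_p's own z axis and vertical below 0.15 rad and z of block120_p in the frame of slab between 0.012 and 0.03 m and horizontal distance between block120_p and slab below 0.08 m and ((x of the grasp point in the frame of block120_p above 0.024 m and y of the grasp point in the frame of block120_p below -0.006 m) or (x of the grasp point in the frame of block120_p below -0.024 m and y of the grasp point in the frame of block120_p above 0.006 m))) or (contact force between the fingers and block120_q above 1 N and contact force between block120_q and slab above 1 N and angle between block120_q's own z axis and vertical below 0.15 rad and z of block120_q in the frame of slab between 0.012 and 0.03 m and horizontal distance between block120_q and slab below 0.08 m and ((x of the grasp point in the frame of block120_q above 0.024 m and y of the grasp point in the frame of block120_q below -0.006 m) or (x of the grasp point in the frame of block120_q below -0.024 m and y of the grasp point in the frame of block120_q above 0.006 m))))), for 0.1 s.
7. the 100 mm block, lying on the slab, is pressed down at a corner of one diagonal (contact force between the fingers and block100_p above 1 N and contact force between block100_p and slab above 1 N and angle between block100_p's own z axis and vertical below 0.15 rad and z of block100_p in the frame of slab between 0.012 and 0.03 m and horizontal distance between block100_p and slab below 0.08 m and ((x of the grasp point in the frame of block100_p above 0.014 m and y of the grasp point in the frame of block100_p above 0.006 m) or (x of the grasp point in the frame of block100_p below -0.014 m and y of the grasp point in the frame of block100_p below -0.006 m))), for 0.1 s.
8. the 100 mm block, lying on the slab, is pressed down at a corner of the other diagonal (contact force between the fingers and block100_p above 1 N and contact force between block100_p and slab above 1 N and angle between block100_p's own z axis and vertical below 0.15 rad and z of block100_p in the frame of slab between 0.012 and 0.03 m and horizontal distance between block100_p and slab below 0.08 m and ((x of the grasp point in the frame of block100_p above 0.014 m and y of the grasp point in the frame of block100_p below -0.006 m) or (x of the grasp point in the frame of block100_p below -0.014 m and y of the grasp point in the frame of block100_p above 0.006 m))), for 0.1 s.
At the end, for the whole second after the job is handed in: True blocks: over both pins (within 6 mm of their midpoint), level to 0.05 rad, fully down, longer under shorter. Blocks that rock: each on the floor of a tray compartment, lengthwise to 0.3 rad, within 35 mm of its middle. All at rest (linear speed of each of block160_p, block160_q, block140_p, block140_q, block120_p, block120_q, block100_p below 0.02 m/s and angular speed of each of block160_p, block160_q, block140_p, block140_q, block120_p, block120_q, block100_p below 0.2 rad/s and horizontal distance between each of block160_p, block140_q, block120_q, block100_p and pins below 0.006 m and z of block160_p in the frame of pins below 0.004 m and angle between each of block160_p, block140_q, block120_q, block100_p's own z axis and vertical below 0.05 rad and angle between the x axis of each of block160_p, block140_q, block120_q, block100_p and the x axis of pinboard, either way round below 0.15 rad and angle between each of block160_q, block140_p, block120_p's own z axis and vertical below 0.11 rad and angle between the x axis of each of block160_q, block140_p, block120_p and the x axis of tray, either way round below 0.3 rad and ((horizontal distance between block160_q and bay0 below 0.035 m and z of block160_q in the frame of bay0 below 0.006 m) or (horizontal distance between block160_q and bay1 below 0.035 m and z of block160_q in the frame of bay1 below 0.006 m) or (horizontal distance between block160_q and bay2 below 0.035 m and z of block160_q in the frame of bay2 below 0.006 m)) and ((horizontal distance between block140_p and bay0 below 0.035 m and z of block140_p in the frame of bay0 below 0.006 m) or (horizontal distance between block140_p and bay1 below 0.035 m and z of block140_p in the frame of bay1 below 0.006 m) or (horizontal distance between block140_p and bay2 below 0.035 m and z of block140_p in the frame of bay2 below 0.006 m)) and z of block140_q in the frame of pins below 0.016 m and ((horizontal distance between block120_p and bay0 below 0.035 m and z of block120_p in the frame of bay0 below 0.006 m) or (horizontal distance between block120_p and bay1 below 0.035 m and z of block120_p in the frame of bay1 below 0.006 m) or (horizontal distance between block120_p and bay2 below 0.035 m and z of block120_p in the frame of bay2 below 0.006 m)) and z of block120_q in the frame of pins below 0.028 m and z of block100_p in the frame of pins below 0.04 m and z of each of block140_q, block120_q, block100_p in the frame of block160_p above 0.006 m and z of each of block120_q, block100_p in the frame of block140_q above 0.006 m and z of block100_p in the frame of block120_q above 0.006 m); the robot touches nothing.
It fails at once if a bystander (mug, tape, roller, ink jar, eraser, brush) is shoved more than 6 cm (distance of any of mug, tape, brayer, inkjar, eraser, brush from where it was at the start of the episode above 0.06 m).
Of block160_p, block160_q only 1 to 1 are there at a start; the rules pass over those that are not, and their reading is None.
Of block140_p, block140_q only 1 to 1 are there at a start; the rules pass over those that are not, and their reading is None.
Of block120_p, block120_q only 1 to 1 are there at a start; the rules pass over those that are not, and their reading is None.
Of block100_p, tape, eraser only 1 to 2 are there at a start; the rules pass over those that are not, and their reading is None.
At some moment in a run one of block160_p, block160_q, block140_p, block140_q, block120_p, block120_q, block100_p may be knocked a few centimetres aside while the robot is not near it.
Once in a run the grip may slacken for a moment while it holds something.
It also fails if it takes over 210 s, if anything falls off the work surface, if the arm or the gripper's body presses on something with over 40 N, if the wrist force passes 120 N, or if a joint passes its speed limit or range.

## Working session

There is one attempt and no reset: what is moved stays moved. The work goes in short steps, each a Python script; the robot and the scene stay as the last script left them, time stands still between calls to the robot, and variables do not carry over. Pictures are saved under pics/ and viewed, at most 14 in all, crops included, and the job is handed in when it is done.

```bash
ls; mkdir -p pics; python3 - <<'E'
from bench import bot, imaging
import cv2, numpy as np
np.set_printoptions(precision=2,suppress=True)
for n in("top","side"):
    im=imaging.capture(n); cv2.imwrite(f"pics/{n}0.png",im)
    m=imaging.camera_model(n); print(n,m)
print(bot.get_state())
E
```

```text
pics
top {'K': array([[450.54,   0.  , 320.97],
       [  0.  , 450.54, 235.  ],
       [  0.  ,   0.  ,   1.  ]]), 'position': array([ 434.5 ,  104.13, 1152.61]), 'rotation': array([ 0.05, -0.  , -1.56])}
side {'K': array([[556.08,   0.  , 308.96],
       [  0.  , 556.08, 243.79],
       [  0.  ,   0.  ,   1.  ]]), 'position': array([ 289.36,  967.59, 1075.05]), 'rotation': array([ 0.7 , -0.02, -2.85])}
{'t': 0.1, 'qpos': array([-1.29,  0.33, -0.19,  1.05, -0.  ,  1.44]), 'joint_velocities': array([-0., -0.,  0., -0.,  0.,  0.]), 'effort': array([  0.  , -44.42,  26.3 ,   0.01,  -0.  ,  -0.  ]), 'tcp_pos': array([ 222.01, -502.65,  230.61]), 'orientation': array([-3.14, -0.  ,  0.42]), 'contact_force': array([-0.06,  0.23, -0.12]), 'wrist_torque': array([ 0.04,  0.07, -0.01]), 'gripper_force': 0.0, 'opening': 1.0026349330855564}
```

View pics/top0.png

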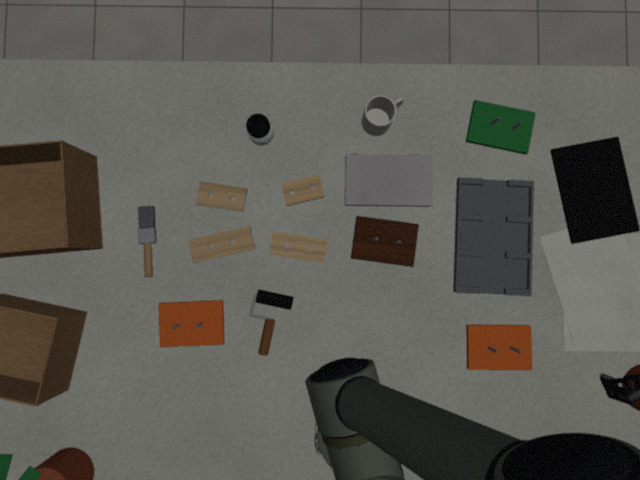

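View pics/side0.png

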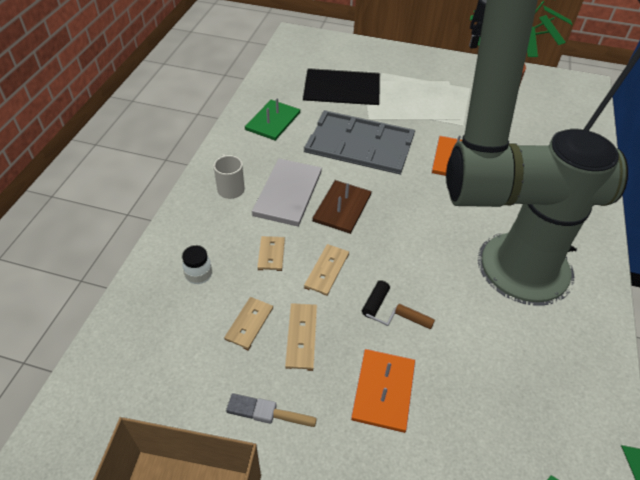

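Top view: four wooden blocks at (222,196), (303,190), (222,244), (298,246). The slab is at (389,180), the dark brown pinboard at (385,241) and the tray at (494,237). Candidates for the pinboard are the dark brown one (385,241), green (501,126), orange (191,323) and orange (499,347). I choose the dark brown one. The wooden-coloured box at left and the brush and brayer handles are not blocks.

```bash
cat > h.py <<'E'
from bench import bot, solve_ik, imaging
import cv2, numpy as np
from scipy.spatial.transform import Rotation as Rot
np.set_printoptions(precision=2,suppress=True)
def shot(n):
    m=imaging.camera_model(n); return imaging.capture(n),m
def cast(m,px,z):
    px=np.atleast_2d(px).astype(float); K=m["K"]
    d=np.c_[(px[:,0]-K[0,2])/K[0,0],-(px[:,1]-K[1,2])/K[1,1],-np.ones(len(px))]
    d=d@Rot.from_euler("xyz",m["rotation"]).as_matrix().T
    p=np.array(m["position"]); return (p+d*((z-p[2])/d[:,2])[:,None])[:,:2]
def rects(mask,m,z,amin=150,amax=1e9):
    """centre, long side, short side, yaw of long axis, pixel centre"""
    out=[]
    for c in cv2.findContours(mask,cv2.RETR_EXTERNAL,cv2.CHAIN_APPROX_NONE)[0]:
        if not amin<cv2.contourArea(c)<amax: continue
        w=cast(m,c[:,0],z).astype(np.float32)
        (cx,cy),(a,b),_=r=cv2.minAreaRect(w); q=cv2.boxPoints(r)
        e=max((q[1]-q[0],q[2]-q[1]),key=np.linalg.norm)
        y=np.arctan2(e[1],e[0]); y=(y+np.pi/2)%np.pi-np.pi/2
        out.append((cx,cy,max(a,b),min(a,b),y,*c[:,0].mean(0)))
    return out
def hsv(im,lo,hi): return cv2.inRange(cv2.cvtColor(im,cv2.COLOR_BGR2HSV),np.array(lo),np.array(hi))
E
python3 - <<'E'
from h import *
im=cv2.imread("pics/top0.png"); m=imaging.camera_model("top"); h=cv2.cvtColor(im,cv2.COLOR_BGR2HSV)
for u,v in((205,248),(222,190),(375,225),(365,170),(470,280),(420,300),(480,260),(200,312)): print((u,v),h[v,u])
for r in rects(hsv(im,(8,60,100),(25,200,255)),m,12): print("wood",np.array(r))
for r in rects(hsv(im,(0,90,20),(12,255,75)),m,15): print("dark",np.array(r))
E
```

```text
(205, 248) [ 17 101 114]
(222, 190) [ 16  93 107]
(375, 225) [ 11 217  40]
(365, 170) [171  18 102]
(470, 280) [100  12  62]
(420, 300) [ 25  14 108]
(480, 260) [120  20  63]
(200, 312) [ 10 196 120]
wood [ 218.81 -348.3   160.57  108.94   -1.56  492.73  343.7 ]
wood [270.31 426.95 161.35 111.82  -1.52 194.42 322.92]
wood [465.11 160.05 139.07  59.53   1.43 297.79 246.7 ]
wood [470.08 354.9  160.31  59.61  -1.34 221.16 243.98]
wood [592.1  356.84 120.25  59.     1.43 222.13 195.09]
wood [610.58 150.62  99.03  58.84  -1.32 302.08 189.42]
dark [-73.71 726.58 140.45  74.33  -1.56  67.37 465.02]
dark [481.94 -58.48 156.76 106.34   1.44 387.38 242.81]
```

```bash
python3 - <<'E'
from h import *
ims=[]
for i,(x,y) in enumerate([(470,355),(482,-58),(630,-65),(497,-330)]):
    bot.move_ptp([x,y,330],[np.pi,0,np.pi/2 if i==0 else 0]); bot.dwell(.2)
    im,m=shot("wrist"); cv2.imwrite(f"pics/w{i}.png",im); ims.append(cv2.resize(im,(400,300)))
    np.save(f"pics/m{i}.npy",m,allow_pickle=True); print(bot.get_state()["tcp_pos"],m["position"],m["rotation"],cast(m,[320,240],15))
print(m["K"],bot.get_state()["t"])
cv2.imwrite("pics/tile.png",np.vstack([np.hstack(ims[:2]),np.hstack(ims[2:])]))
E
```

```text
[470.24 354.67 329.98] [469.49 436.77 473.56] [-0.32  0.   -0.  ] [[458.87 280.73]]
[482.19 -57.3  329.93] [562.57 -56.12 473.56] [-0.32 -0.   -1.57] [[406.57 -46.52]]
[629.24 -64.97 330.97] [709.39 -63.95 474.6 ] [-0.32 -0.   -1.57] [[553.44 -54.19]]
[ 497.7  -329.01  329.96] [ 578.14 -327.77  473.61] [-0.32 -0.   -1.57] [[ 422.19 -318.22]]
[[352.65   0.   327.29]
 [  0.   352.65 237.97]
 [  0.     0.     1.  ]] 7.55
```

View pics/tile.png

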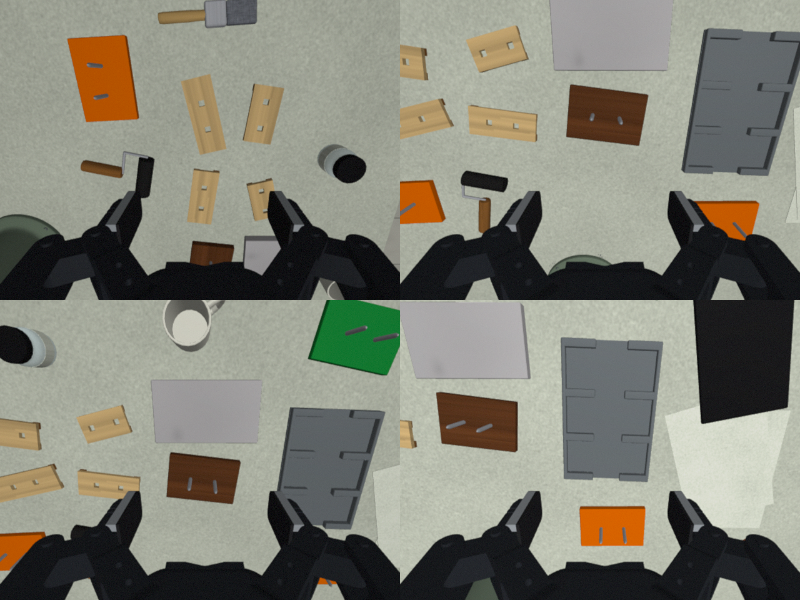

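The tile shows the four blocks with two holes each (top left), the dark pinboard with its pins (tile px 607,115 in the top-right view), the slab (207,411) and the grey tray (611,410). Next I measure each by mask at its known height.

```bash
python3 - <<'E'
from h import *
for i in range(4):
    im=cv2.imread(f"pics/w{i}.png"); m=np.load(f"pics/m{i}.npy",allow_pickle=True).item()
    h=cv2.cvtColor(im,cv2.COLOR_BGR2HSV)
    if i==2: print("slab hsv",h[176,320],h[170,280],"table",h[300,160],"tray",h[240,510])
    for n,lo,hi,z in(("wood",(8,60,100),(25,200,255),12),("dark",(0,90,15),(12,255,85),15),("slab",(125,8,60),(180,60,255),20),("tray",(100,8,60),(124,80,125),19)):
        for r in rects(cv2.morphologyEx(hsv(im,lo,hi),cv2.MORPH_CLOSE,np.ones((5,5))),m,z,1500):
            if r[2]<320: print(i,n,np.array(r))
E
```

```text
0 wood [608.42 152.97 105.93  60.94  -1.32 416.94 317.93]
0 wood [464.   160.76 146.23  60.54   1.44 324.48 313.46]
0 wood [590.99 356.67 120.85  61.54   1.43 420.8  181.83]
0 wood [468.73 354.37 160.9   60.49  -1.34 326.4  182.25]
0 dark [486.32  -9.   107.65  76.68  -0.13 336.85 405.73]
0 tray [516.63 541.92  92.94  42.44  -0.   364.52  20.96]
1 wood [464.43 159.84 143.51  62.71   1.44 163.65 197.4 ]
1 wood [474.62 332.19 128.6   60.58  -1.34  37.52 190.28]
1 wood [585.12 317.97  62.27  53.36  -0.2   20.76  99.91]
1 wood [609.47 149.52 103.11  61.26  -1.32 155.55  77.93]
1 dark [481.35 -58.96 157.78 108.66   1.44 329.82 183.82]
1 tray [ 496.24 -333.66  289.78  199.03   -0.04  554.    153.79]
slab hsv [ 15   7 156] [160   5 155] table [ 19 107 172] tray [ 99  25 101]
2 wood [465.31 160.5  142.14  66.9    1.43 171.23 294.47]
2 wood [470.49 351.7  169.9   62.79  -1.34  46.67 293.39]
2 wood [589.15 336.85  89.07  63.95   1.43  31.71 214.8 ]
2 wood [609.99 149.32 104.25  60.17  -1.32 166.85 198.54]
2 dark [483.04 -58.89 157.7  111.7    1.44 323.08 284.5 ]
2 tray [ 492.21 -329.57  302.39  202.51   -0.04  516.14  274.06]
3 dark [482.89 -61.64 161.64 108.73   1.43 135.89 192.75]
3 tray [ 496.67 -336.19  289.37  189.95   -0.04  333.87  171.58]
```

```bash
cat >> h.py <<'E'
PI=np.pi
def yawfix(y): # nearest to -pi/2 family
    return (y+PI)%PI-PI
def T(): return bot.get_state()
def go(x,y,z,yaw): bot.move_ptp([x,y,z],[PI,0,yaw])
def line(x,y,z,v=150,th=None): return bot.movel([x,y,z],max_speed=v,threshold=th)
def blocks(z=12,view=None,name="wrist"):
    im,m=shot(name)
    k=cv2.morphologyEx(hsv(im,(8,60,100),(25,200,255)),cv2.MORPH_CLOSE,np.ones((5,5)))
    return [r for r in rects(k,m,z,1200 if name=="wrist" else 300) if 40<r[3]<75 and 80<r[2]<175]
def pick(x,y,yaw,zs,lift=120):
    bot.grip(0.85,60); go(x,y,zs+90,yaw); line(x,y,zs+12,200)
    hit=line(x,y,zs-12,30,4.0); zc=T()["tcp_pos"][2]; line(x,y,zc+4.5,40)
    bot.grip(0.0,60); s=T(); zg=s["tcp_pos"][2]-zs
    print("pick contact",hit,"zc",zc-zs,"grip rel z",zg,"opening",s["opening"],"gf",s["gripper_force"])
    line(x,y,zs+lift,150); s=T(); print("lifted opening",s["opening"],"t",s["t"]); return zg
E
python3 - <<'E'
from h import *
im=cv2.imread("pics/w2.png"); m=np.load("pics/m2.npy",allow_pickle=True).item()
lab=cv2.cvtColor(cv2.GaussianBlur(im,(5,5),0),cv2.COLOR_BGR2LAB)
print(lab[176,330],lab[100,330],lab[176,420])
d=lab[...,1].astype(int)-lab[...,2]
k=((d>0.5*(int(d[176,330])+int(d[100,330])))&(lab[...,0]>90)).astype(np.uint8)*255
for r in rects(cv2.morphologyEx(k,cv2.MORPH_OPEN,np.ones((5,5))),m,20,1500): print("slab",np.array(r))
for q in[(243,128),(419,128),(414,229),(245,229)]: print(cast(m,q,20))
for y in(-1.34,1.8): print(solve_ik([469.5,354.6,10],[PI,0,y]),solve_ik([632,-65,30],[PI,0,y]),solve_ik([590,-334,20],[PI,0,y]))
E
```

```text
[161 129 128] [181 124 135] [176 124 135]
slab [ 491.91 -333.86  304.28  193.25   -0.04  520.41  266.92]
slab [636.45 -67.51 219.6  128.55   1.57 329.79 176.47]
[[700.81  39.36]]
[[ 700.58 -177.28]]
[[ 570.62 -181.08]]
[[570.92  46.61]]
[ 0.52  0.62 -0.34  0.6   0.   -1.28] [-0.22  0.67 -0.19  0.71  0.   -2.02] [-0.62  0.74 -0.06  0.76  0.   -2.43]
[ 0.52  0.62 -0.34  0.6   0.    1.86] [-0.22  0.67 -0.19  0.71  0.    1.12] [-0.62  0.74 -0.06  0.76  0.    0.72]
```

```bash
sed -i 's/return (y+PI)%PI-PI/return y%PI/;s/nearest to -pi\/2/nearest +pi\/2/' h.py; python3 - <<'E'
import cv2,numpy as np
a=cv2.imread("pics/w0.png")[100:380,260:480]; b=cv2.imread("pics/w1.png")[110:260,240:420]
cv2.imwrite("pics/crop.png",np.hstack([cv2.resize(a,(400,509)),cv2.copyMakeBorder(cv2.resize(b,(400,333)),0,176,0,0,0)]))
E
```

```text
(no output)
```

View pics/crop.png

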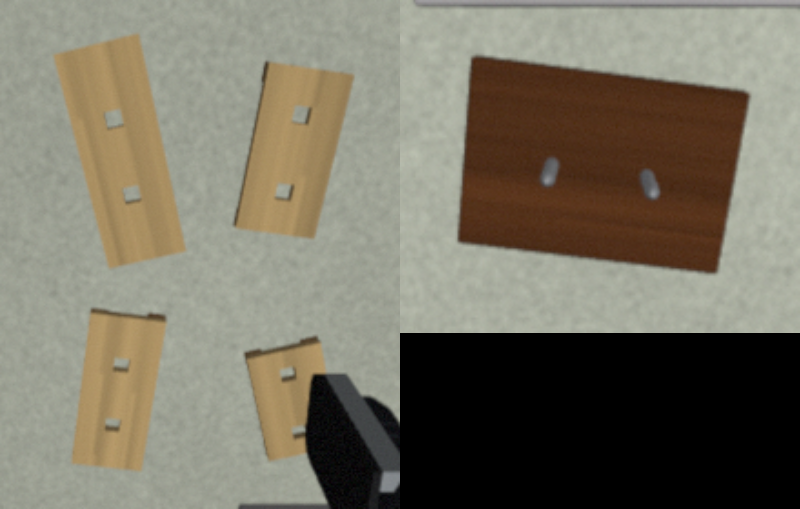

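```bash
python3 - <<'E'
from h import *
zg=pick(469.5,354.6,yawfix(-1.34),0)
go(636,-67,110,PI/2); print("op",T()["opening"])
h=line(636,-67,20+zg-3,40,3.0); print("down",h,T()["tcp_pos"][2]-20-zg)
bot.grip(0.85); line(636,-67,110,200); line(636,-120,330,300); bot.dwell(.2)
for r in blocks(32): print(np.array(r))
print(T()["t"])
E
```

```text
pick contact True zc -8.433771977104966 grip rel z -3.653182000480832 opening 0.6839622575452505 gf 64.36716556549072
lifted opening 0.6837260211462604 t 13.1333
op 0.6860786694595995
down True 0.024283658526190077
[634.71 -66.85 160.25  60.41  -1.57 329.39 141.39]
18.9917
```

The crop confirms footed blocks with two square holes each (the longest at top left) and the dark brown board with two upright steel pins. Next is pressing the 160 block's corners.

```bash
cat >> h.py <<'E'
def press(x,y,yaw,L):
    bot.grip(0.0); zs=[]
    for i,(sx,sy) in enumerate([(1,1),(-1,1),(-1,-1),(1,-1)]):
        ox,oy=sx*(L/2-11),sy*21
        px=x+ox*np.cos(yaw)-oy*np.sin(yaw); py=y+ox*np.sin(yaw)+oy*np.cos(yaw)
        if i==0: go(px,py,70,yaw)
        else: line(px,py,50,200)
        f0=T()["contact_force"][2]
        hit=line(px,py,23,25,6.0); s=T(); bot.dwell(.25); s2=T()
        print(i,hit,"z",s["tcp_pos"][2]-20,s2["tcp_pos"][2]-20,"F",s["contact_force"][2]-f0,s2["contact_force"][2]-f0)
        zs.append(s2["tcp_pos"][2]-20); line(px,py,50,200)
    d=(zs[0]+zs[2]-zs[1]-zs[3])/2; print("diag diff",d,"ROCKS" if abs(d)>1.5 else "true","t",T()["t"])
    return abs(d)>1.5
E
python3 - <<'E'
from h import *
press(635.5,-67,PI/2,160)
line(636,-120,330,300); bot.dwell(.2)
for r in blocks(32): print(np.array(r))
E
```

```text
0 True z 14.092997476228682 14.044228433163582 F 4.888102915898953 4.776541669310605
1 True z 11.288375857842084 11.279118327120145 F 6.666542194360019 7.363980206237761
2 True z 14.108934123165163 14.081360203382374 F 6.283021783799046 6.002993746755624
3 True z 11.323870532673965 11.31214219028264 F 7.564053951002054 7.059001141390824
diag diff 2.767164059571586 ROCKS t 28.35
[634.69 -66.67 160.41  60.39  -1.57 329.73 141.71]
```

```bash
cat >> h.py <<'E'
def bay(i): k=92*(i-1); return 496.5+k*np.cos(-.04),-334.8+k*np.sin(-.04),-.04+PI/2
def tray_place(i,zg):
    x,y,a=bay(i); go(x,y,90,a); print("op",T()["opening"])
    h=line(x,y,5+zg-1,40,4.0); print("down",h,T()["tcp_pos"][2]-5-zg)
    bot.grip(0.85); line(x,y,110,200)
def view_slab(): 
    go(636,-120,330,PI/2); bot.dwell(.2); return blocks(32)
E
python3 - <<'E'
from h import *
zg=pick(635.5,-66.8,PI/2,20)
tray_place(2,zg)
x,y,a=bay(2); line(x,y-50,330,300); bot.dwell(.2)
im,_=shot("wrist"); cv2.imwrite("pics/tray1.png",im)
for r in blocks(17): print(np.array(r))
print(bay(2),T()["t"])
go(540,250,450,PI/2); bot.dwell(.2)
for r in blocks(12): print(np.array(r))
print(T()["t"])
E
```

```text
pick contact True zc -8.447745756386109 grip rel z -3.716657371312035 opening 0.6867107666683911 gf 64.51270580291748
lifted opening 0.6814705488832108 t 34.0833
op 0.6851261096319938
down True -0.006336003270711821
[ 596.25 -341.29  161.1    60.99    1.53  334.47  145.89]
(np.float64(588.42640981281), np.float64(-338.4790187451704), 1.5307963267948965) 39.45
[608.99 151.47 102.02  60.07  -1.32 368.07 229.35]
[463.53 159.91 142.72  60.67   1.44 283.66 223.74]
[591.01 357.24 120.59  60.6    1.43 361.16 100.51]
42.025
```

View pics/tray1.png

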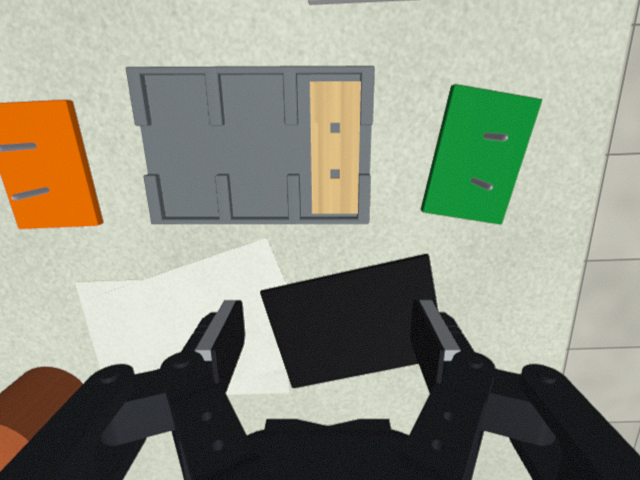

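The 160 block lies flat in the right-hand compartment (px 335,148), against the wall but on the floor. Next, the 140 block.

```bash
cat >> h.py <<'E'
def test(x,y,yaw,L):
    zg=pick(x,y,yawfix(yaw),0)
    go(636,-67,110,PI/2); print("op",T()["opening"])
    h=line(636,-67,20+zg-3,40,3.0); print("down",h,T()["tcp_pos"][2]-20-zg)
    bot.grip(0.85); line(636,-67,110,200)
    b=[r for r in view_slab() if np.hypot(r[0]-636,r[1]+67)<40]
    for r in b: print("slab",np.array(r))
    if not b or abs(b[0][2]-L)>8: print("STOP"); return
    press(b[0][0]+1,b[0][1],yawfix(b[0][4]),L)
    for r in view_slab(): print("after",np.array(r))
E
python3 - <<'E'
from h import *
test(464.7,160,1.44,140)
E
```

```text
pick contact True zc -8.472034466886827 grip rel z -3.654332333084948 opening 0.687149038649147 gf 63.4891140460968
lifted opening 0.6814996085637343 t 46.375
op 0.6754063637427666
down True 0.04637815893280717
slab [634.71 -66.61 140.29  60.41   1.57 328.61 142.79]
0 True z 11.348498118599029 11.32740579598449 F 7.181321607430714 6.621969699742377
1 True z 14.06845323735066 14.050115136283587 F 5.208964667625432 4.681786596576934
2 True z 11.410437524899486 11.406613267570652 F 6.672576094824016 6.4613371494289105
3 True z 14.053413834895977 14.094756863762925 F 5.465931894937537 5.327522849149116
diag diff -2.705426468245685 ROCKS t 60.8417
after [634.71 -67.11 139.56  60.38   1.57 328.23 142.61]
```

```bash
python3 - <<'E'
from h import *
zg=pick(635.8,-66.9,PI/2,20)
tray_place(1,zg)
line(540,-390,330,300); bot.dwell(.2)
for r in blocks(17): print(np.array(r))
go(540,250,450,PI/2); bot.dwell(.2)
c=[]
for r in blocks(12):
    print(np.array(r))
    if abs(r[2]-120)<8: c.append(r)
r=c[0]; test(r[0]+1.2,r[1]-.3,r[4],120)
E
```

```text
pick contact True zc -8.429229393857606 grip rel z -3.7066484106560793 opening 0.6781961654714299 gf 64.52576994895935
lifted opening 0.6807488816236813 t 66.5667
op 0.6844698347153693
down True -0.05823033320957194
[ 494.79 -334.56  140.65   60.74    1.53  292.07  142.29]
[ 596.37 -341.55  161.51   61.24    1.53  373.6   143.08]
[608.99 151.46 101.97  60.28  -1.32 368.06 229.34]
[590.92 357.26 120.29  60.6    1.43 361.25 100.34]
pick contact True zc -8.40999266957528 grip rel z -3.7150742937772376 opening 0.6812182154116716 gf 64.46446180343628
lifted opening 0.6809103163803889 t 78.9
op 0.6836726966072229
down True -0.030955039564742215
slab [634.74 -66.72 119.37  60.35   1.57 328.6  143.32]
0 True z 14.08970141080782 14.064763519916134 F 5.265269710584886 4.958703939275055
1 True z 11.494694684717473 11.464285530980899 F 6.087751671571684 5.862713198642894
2 True z 14.0574040014016 14.061759641519913 F 5.491372587913566 5.664718051422307
3 True z 11.483226146195456 11.461191220246043 F 5.4829345810830175 4.907903528994228
diag diff 2.600523205104553 ROCKS t 93.5917
after [ 499.82 -313.55  118.77   60.23    1.53  232.58  319.03]
after [634.61 -66.75 119.5   60.17  -1.57 328.08 143.32]
```

```bash
python3 - <<'E'
from h import *
zg=pick(635.8,-66.8,PI/2,20)
tray_place(0,zg)
line(500,-400,330,300); bot.dwell(.2)
for r in blocks(17): print(np.array(r))
go(540,150,450,PI/2); bot.dwell(.2)
c=[]
for r in blocks(12):
    print(np.array(r))
    if abs(r[2]-100)<8: c.append(r)
r=c[0]; test(r[0]+1.2,r[1]-.3,r[4],100)
E
```

```text
pick contact True zc -8.459709099113262 grip rel z -3.744256039632031 opening 0.6820169981382856 gf 64.51285243034363
lifted opening 0.6839305384654776 t 99.3083
op 0.6808365484230026
down True -0.045636137206313876
[ 403.38 -330.35  120.48   62.33    1.53  249.47  133.3 ]
[ 495.11 -334.45  140.6    60.76    1.53  323.77  132.48]
[ 596.38 -341.45  161.26   61.85    1.53  405.88  133.09]
[609.16 151.09 100.31  60.24  -1.32 370.28 170.74]
pick contact True zc -8.451008923338193 grip rel z -3.7078536990361073 opening 0.6754049692402395 gf 64.55223083496094
lifted opening 0.6803542722917035 t 111.5583
op 0.6827012789876319
down True -0.02804969892958553
slab [634.74 -66.48  99.49  60.13  -1.57 328.63 144.34]
0 True z 12.064742759758829 12.083890261237478 F 6.698126919251953 6.094141972256745
1 True z 12.074456705448533 12.052641943698653 F 5.673295080071135 5.208842413962456
2 True z 12.098290184298534 12.090779273487499 F 5.935315412958818 5.013868507044039
3 True z 12.089373164544938 12.063112612822167 F 5.410604673337659 3.7518245409949507
diag diff 0.029457489102078682 true t 125.4167
after [ 410.1  -321.2   121.83   62.43    1.53  171.96  327.01]
after [ 499.86 -313.67  118.58   60.27    1.53  232.5   318.9 ]
after [634.75 -66.58  99.59  60.12   1.57 328.26 144.18]
```

The 100 block is true. I re-measure the register board from the matching viewpoint, then thread it.

```bash
python3 - <<'E'
from h import *
a=1.437
go(482-53*np.cos(a),-59-53*np.sin(a),330,a); bot.dwell(.3)
im,m=shot("wrist"); cv2.imwrite("pics/b.png",im)
b=[r for r in rects(cv2.morphologyEx(hsv(im,(0,90,15),(12,255,95)),cv2.MORPH_CLOSE,np.ones((9,9))),m,15,1500) if 140<r[2]<180]
for r in b: print("board",np.array(r))
r=b[0]; a=yawfix(r[4]); bx,by=r[0]+1.25*np.sin(a),r[1]-1.25*np.cos(a)
print("target",bx,by,a)
assert len(b)==1 and abs(r[2]-160)<4 and abs(r[3]-110)<4
zg=pick(636,-66.58,PI/2,20)
go(bx,by,15+90+zg,a); print("op",T()["opening"])
line(bx,by,15+58+zg,80)
h=line(bx,by,15+zg-1,25,5.0); s=T(); print("down",h,"bottom above board",s["tcp_pos"][2]-15-zg,s["contact_force"],s["opening"],s["t"])
E
```

```text
board [480.86 -58.88 157.78 108.07   1.44 326.95 139.46]
target 482.098 -59.035156 1.4439727
pick contact True zc -8.459347299957134 grip rel z -3.7148223581558746 opening 0.6791250105315894 gf 64.5639431476593
lifted opening 0.682165256718093 t 132.325
op 0.6849502227850695
down True bottom above board -0.03722687729705498 [-0.26 -0.35  4.89] 0.6810828803417113 135.725
```

Threaded all the way down. I release, retreat and check everything.

```bash
python3 - <<'E'
from h import *
p=T()["tcp_pos"]; bot.grip(0.85); line(p[0],p[1],150,100); a=1.444
line(482-53*np.cos(a),-59-53*np.sin(a),330,300); bot.dwell(.3)
for r in blocks(27): print("pins",np.array(r))
im,_=shot("wrist")
go(500,-400,330,PI/2); bot.dwell(.2)
for r in blocks(17): print("tray",np.array(r))
im2,_=shot("wrist"); go(300,-480,300,0); im3,_=shot("side")
cv2.imwrite("pics/fin.png",np.vstack([np.hstack([cv2.resize(im,(400,300)),cv2.resize(im2,(400,300))]),np.hstack([im3[60:285,130:430]]*1+[np.zeros((225,500,3),np.uint8)])]))
print(T()["t"])
E
```

```text
pins [ 404.65 -324.87  121.72   60.24    1.53  300.07  336.44]
pins [ 494.76 -328.56  141.7    59.35    1.53  361.52  331.4 ]
pins [480.5  -59.05 100.89  61.91   1.44 328.81 144.18]
tray [   2.15 -777.64  108.81   64.64    0.79   25.41  415.13]
tray [ 403.19 -330.82  121.28   61.92    1.53  249.54  129.52]
tray [ 495.09 -334.86  141.69   60.73    1.53  323.89  131.67]
tray [ 596.39 -341.08  161.91   61.7     1.53  405.14  136.28]
141.3167
```

View pics/fin.png

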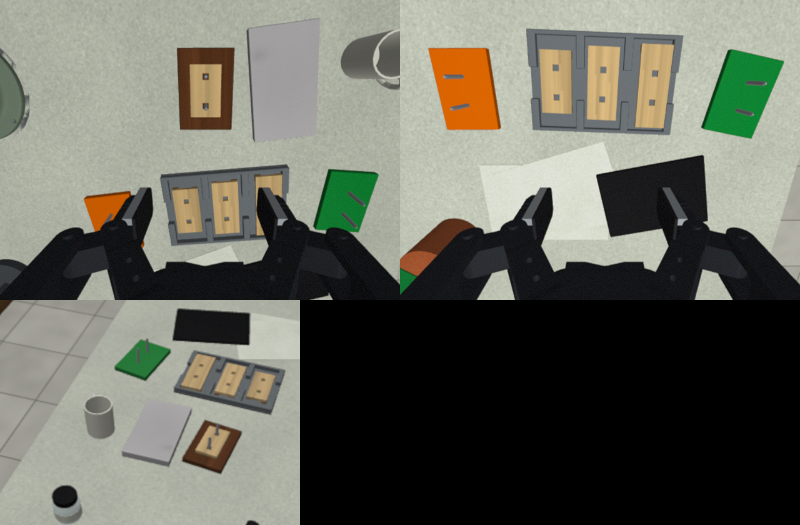

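The block is over both pins and down (tile px 206,88), and the three rockers are in separate compartments. One closer check of the 160 block, which sits near its wall.

```bash
python3 - <<'E'
from h import *
x,y,a=bay(2)
go(x-30,y-110,170,a); bot.dwell(.2); im,m=shot("wrist"); cv2.imwrite("pics/c.png",im)
for r in blocks(17): print(np.array(r))
E
```

```text
[ 596.42 -353.64  135.17   60.51    1.53  372.48   90.38]
[ 494.67 -343.41  123.08   61.78    1.53  241.5    83.26]
[ 404.23 -334.58  113.35   66.76    1.53  122.5    77.47]
```

View pics/c.png

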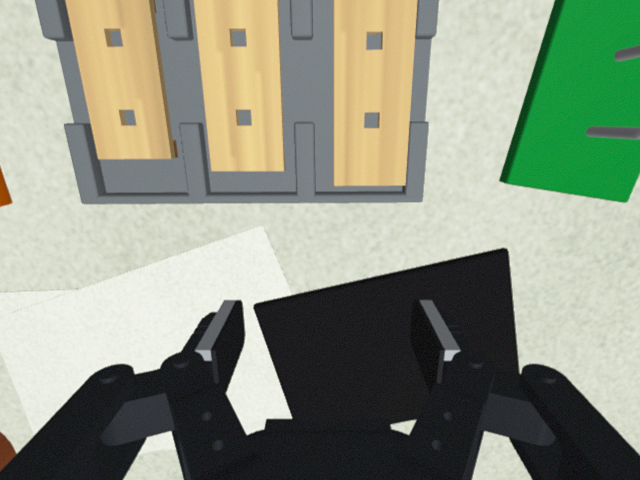

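The 160 block (px 372,90) sits inside its compartment. Its position reads the same from both camera heights, so it is on the floor.

```bash
python3 - <<'E'
from h import *
go(500,-400,330,PI/2); bot.dwell(.5); print(bot.sign_off(),T()["t"])
E
```

```text
the job is handed in; nothing more can be done
the job is handed in; nothing more can be done
```

I handed the job in: the 160, 140 and 120 mm blocks rocked and each lies in its own tray compartment, and the 100 mm block lay still and is fully down over both pins; the sign-off did not report a verdict.

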